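# Make up two station kits for the cooking class

### The job

Make up the two station boards for the cooking class from the stock in the middle of the bench: the round board gets the tall pepper mill and the low pastry ring, the rectangular board gets the short pepper mill and the tall pastry ring. On each board stand the mill upright, centred on the solid dark disc inlay, and set the ring flat, centred on the dark circle outline. Leave the peeled pineapple, the jar and the knife where they are.

Things in the scene. Friction and masses are not known exactly. Their poses are not given: they have to be found in the camera images.
- round_board: Round wooden serving board, 220 mm diameter. It is 18 mm thick and does not move. Two dark inlays flush in its top: a solid disc (38 mm diameter) centred at x = -50 mm and a circle outline (72 mm outer diameter, 6 mm line) centred at x = +50 mm of its own frame, both at y = 0. Origin at the centre of its underside (on the bench), z up, x from the disc towards the circle. It may lie at any yaw.
- rect_board: Rectangular wooden serving board, 210 mm (its x) by 130 mm (its y). It is 18 mm thick and does not move. Two dark inlays flush in its top: a solid disc (38 mm diameter) centred at x = -50 mm and a circle outline (72 mm outer diameter, 6 mm line) centred at x = +50 mm of its own frame, both at y = 0. Origin at the centre of its underside (on the bench), z up, x from the disc towards the circle. It may lie at any yaw.
- tall_mill: Tall dark wooden pepper mill, 140 mm high, standing loose on the bench. Base 58 mm diameter, narrow waist of 34 mm at 65 mm height, straight round head 46 mm diameter from 92 to 126 mm height (the place to grip), small 12 mm knob on top. About 0.22 kg. Origin at the centre of its foot, z up; round about z.
- short_mill: Short dark wooden pepper mill of the same shape, 90 mm high, standing loose. Base 44 mm diameter, waist 28 mm at 36 mm height, straight round head 36 mm diameter from 47 to 77 mm height (the place to grip), 12 mm knob on top. About 0.14 kg. Origin at the centre of its foot, z up; round about z.
- tall_ring: Tall stainless steel pastry ring (open tube) standing on end: 54 mm outer diameter, 60 mm high, wall about 3 mm. About 0.09 kg; rigid, can be gripped across its outside. Origin at the centre of its lower end, z up along its axis.
- low_ring: Low stainless steel pastry ring (open tube) lying flat on end: 62 mm outer diameter, 32 mm high, wall about 3 mm. About 0.07 kg; rigid, can be gripped across its outside. Origin at the centre of its lower end, z up along its axis.
- pineapple: Peeled pineapple, a yellow barrel 104 mm in diameter and 128 mm high, standing at the far side of the bench. A bystander. Origin at the centre of its underside.
- jar: Amber glass jar with a steel cap, 72 mm diameter, 95 mm high, at the far side of the bench. A bystander. Origin at the centre of its underside.
- knife: Chef's knife lying flat at the far side of the bench, about 290 mm long (its x, handle to -x), 18 mm high at most. A bystander. Origin about at its middle, on the bench.

How it is judged:
By the outcome, as a careful person would: the job done as asked, in the order asked, and still so for the second after the job is handed in, with the robot touching nothing.
It also fails if it takes over 122 s, if anything falls off the work surface, if the arm or the gripper's body presses on something with over 40 N, if the wrist force passes 120 N, or if a joint passes its speed limit or range.

### The arm

A 7-joint arm with a two-finger parallel gripper is mounted at the origin on the work surface. World frame = base frame: x ahead of the robot, y to its left, z up, the work surface at z = 0. Lengths are in m, angles in rad, forces in N, time in s.
With the tool pointing down it reaches from about 0.4 to 0.85 m from the base axis. Payload 4.5 kg.
Tool frame: the origin (TCP) lies at the very end of the fingers, on their centre line; the grasp point (between the pads) lies 19 mm behind it (r.grip_point_offset is the distance from the TCP to the grasp point, in m); z points along the fingers, y is the line along which they close (so a half turn about z gives the same grasp; the last joint's range is limited). The gripper opens to 88 mm and grips with 3 to 60 N. Pads are 18 mm wide; open, the fingers measure 123 mm over their backs; the gripper's body (75 mm by 187 mm) begins 45 mm behind the grasp point.
Start: joints at [-1.292, 0.689, -0.195, 1.565, 0.157, 0.902, -0.215], TCP at [0.151, 0.606, 0.204] pointing down, gripper open.
Joint ranges: [-3.01, 3.01], [-0.46, 2.08], [-1.47, 1.51], [0.13, 2.56], [-1, 4.14], [0.04, 2.09], [-2.66, 2.66]. Speed limits (rad/s): [2.57, 2.57, 3.14, 3.14, 3.14, 3.14, 3.14].

### API

Orientations are given as a unit quaternion [x, y, z, w].
In Python, from plant import r gives the robot as it stands.
- The arm moves only by the tool carry_out, never from a script. Its argument "rows" is a list of rows, each a list of 3 entries, a list of its own where there are three numbers: the shift along the tool's x, y, z in cm, then the turn, a rotation vector about the tool's x, y, z in degrees, then the closure, from 0 (fully open) to 1 (shut). A call has 1 to 12 rows; each row is the pose to reach, as a shift and turn from the pose commanded when the call began, along the tool's axes at that moment; what a row does not reach only later rows make up. A row lasts 1/10 s, in which the tool goes at most 50 mm and 8.59 degrees, less where a joint would pass 70% of its speed; a pose out of reach is approached as far as the arm can. A call with a gripper value outside its range is refused whole. The fingers move at their own pace and stop on an object; "newtons" is the grip in N (left out, the last holds). Time passes only in rows, so rows that repeat a pose let the fingers close. It gives the time, the measured TCP pose, the force, the opening and the grip force at its end, in the units of the state.
- r.get_state(): the state, without advancing time (a new reading comes with each control period).
- r.snapshot(name): name is "scene" or "side" or "wrist"; returns a dict with "image" (384x512x3 uint8, red, green, blue), "fx", "fy", "cx", "cy" (pixels), "pose" (4x4, takes a point from camera to world coordinates). Camera axes: x right, y up, looking along -z (the intrinsics and any distortion apply to the point x, -y, -z); pixel columns grow to the right and rows downward; lengths in m; the calibration is good to about 2 mm. A picture is of the moment at which its call begins. There is no depth.
- r.finish_job(): hands the job in; it is judged then, once.
The state is a dict: "clock": time; "q": joint angles; "qd": joint speeds; "joint_torque": joint torques, N m; "tool_pos": TCP position; "eef_rot": TCP orientation; "contact_force": force on the tool from outside, world axes, zero at the start; "moment": the same for the moment, N m; "opening": opening from 0.0 (shut) to 1.0 (fully open); "finger_force": force on a finger pad.
Only numpy, scipy, OpenCV 4.12 (cv2) and the standard library are available. Lean on these libraries where they do the work, as an engineer would, in place of code of your own. Each camera call takes 0.05 s, during which the arm holds its last target. There are 200 camera calls.

## Working session

There is one attempt and no reset: what is moved stays moved. The work goes in short steps, Python scripts to look and compute and a tool call to move; the robot and the scene stay as the last step left them, time stands still between calls to the robot, and variables do not carry over. Pictures are saved under pics/ and viewed, at most 14 in all, crops included, and the job is handed in when it is done.

Besides the shell and the picture viewer there is one more tool, called after ">>>" as name(argument=value, ...) on one line, values as JSON. carry_out: Moves the arm, as the interface text tells. Its arguments: {"type":"object","properties":{"rows":{"type":"array"},"newtons":{"type":"number"}},"required":["rows"]}

```bash
mkdir -p pics; ls; cat > h.py <<'E'
import numpy as np, cv2
from plant import r
def snap(n,f):
    s=r.snapshot(n); cv2.imwrite('pics/'+f,s['image'][:,:,::-1]); np.save('pics/'+f[:-4]+'.npy',s,allow_pickle=True); return s
def load(f): return np.load('pics/'+f+'.npy',allow_pickle=True).item()
def ray(s,u,v):
    d=np.array([(u-s['cx'])/s['fx'],-(v-s['cy'])/s['fy'],-1.]); P=s['pose']; return P[:3,3],P[:3,:3]@d
def on(s,u,v,z):
    o,d=ray(s,u,v); return o+d*(z-o[2])/d[2]
def proj(s,p):
    P=s['pose']; c=P[:3,:3].T@(np.array(p)-P[:3,3]); return s['cx']+s['fx']*c[0]/-c[2], s['cy']+s['fy']*-c[1]/-c[2]
E
python3 - <<'E'
from h import *
for n in ('scene','side','wrist'):
    s=snap(n,n+'0.png'); print(n,s.keys(),s['fx'],s['fy'],s['cx'],s['cy'],s.get('distortion'),np.round(s['pose'],3).tolist())
st=r.get_state();print(st)
a=[cv2.imread('pics/%s0.png'%n) for n in('scene','side')]
E
```

```text
pics
scene dict_keys(['image', 'fx', 'fy', 'cx', 'cy', 'pose']) 420.5934537449855 420.5934537449855 254.56465207467215 196.58352560923802 None [[0.894, -0.318, 0.316, 0.954], [0.448, 0.634, -0.63, -0.649], [0.0, 0.705, 0.709, 0.75], [0.0, 0.0, 0.0, 1.0]]
side dict_keys(['image', 'fx', 'fy', 'cx', 'cy', 'pose']) 432.04608310498475 432.04608310498475 256.8161733453067 200.44308857977282 None [[0.953, 0.238, -0.186, 0.41], [-0.302, 0.726, -0.618, -0.738], [-0.012, 0.645, 0.764, 0.95], [0.0, 0.0, 0.0, 1.0]]
wrist dict_keys(['image', 'fx', 'fy', 'cx', 'cy', 'pose']) 334.1628437115994 334.1628437115994 253.09641344974028 195.0029248017882 None [[0.242, -0.923, -0.299, 0.074], [0.97, 0.23, 0.075, 0.627], [-0.0, -0.308, 0.951, 0.385], [0.0, 0.0, 0.0, 1.0]]
{'clock': 0.15, 'q': array([-1.29221202,  0.68980442, -0.19450268,  1.56609098,  0.15731325,
        0.90249004, -0.21510694]), 'qd': array([ 0.00093869, -0.00398929, -0.00085044, -0.0035154 , -0.00050283,
       -0.00167974,  0.00126608]), 'joint_torque': array([-8.46787825e-04, -5.27865279e+01, -1.26903109e+00, -1.53588188e+01,
       -5.26613742e-02,  3.86553860e-03,  9.92636637e-05]), 'tool_pos': array([0.15139469, 0.60584668, 0.20318927]), 'eef_rot': array([ 1.22064042e-01,  9.92521978e-01, -7.01531017e-04, -2.27285606e-05]), 'contact_force': array([ 0.01348553, -0.24018557,  0.02668788]), 'moment': array([ 0.03647174, -0.05752905,  0.02393316]), 'finger_force': 0.0, 'opening': 1.0024717902699236}
```

View pics/scene0.png

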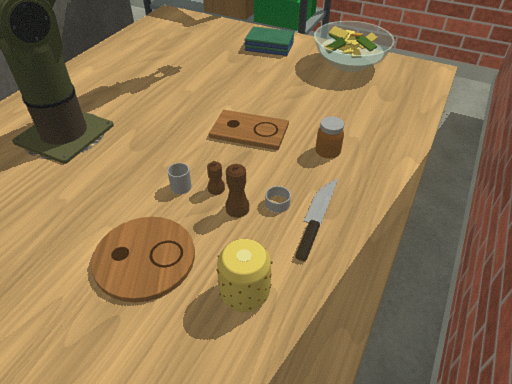

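View pics/side0.png

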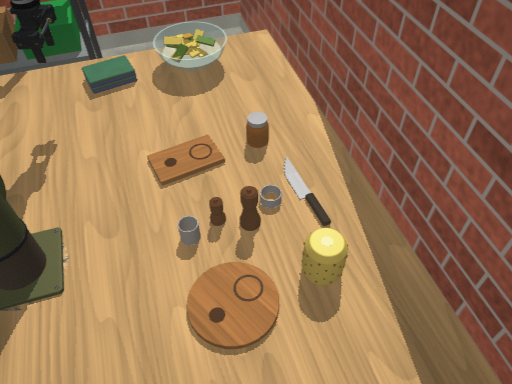

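The scene view shows the tall ring at (179,178), short mill (215,178), tall mill (236,190) and low ring (278,199). The round board is at (143,257) with its disc at (120,254), and the rectangular board at (249,128) with its disc at (233,124). The side view agrees with this. Next I'll measure by masks in both views.

```bash
cat > m.py <<'E'
from h import *
def blob(s,box,kind,z,big=True):
    u0,v0,u1,v1=box; I=s['image'][v0:v1,u0:u1]; I=cv2.resize(I,None,fx=4,fy=4,interpolation=cv2.INTER_CUBIC)
    h=cv2.cvtColor(I,cv2.COLOR_RGB2HSV)
    m=(h[...,2]<85) if kind=='dark' else (h[...,1]<60)
    cs,_=cv2.findContours(m.astype(np.uint8),cv2.RETR_EXTERNAL,cv2.CHAIN_APPROX_NONE)
    c=max(cs,key=cv2.contourArea)[:,0].astype(float)
    return (c+.5)/4-.5+[u0,v0]
def inlay(s,box):
    p=np.array([on(s,*q,.018)[:2] for q in blob(s,box,'dark',.018)])
    (c,wh,_)=cv2.fitEllipse((p*1000).astype(np.float32)); return np.array(c),wh
E
python3 - <<'E'
from m import *
S={'scene':load('scene0'),'side':load('side0')}
B={'scene':dict(rd=(106,242,134,266),rc=(143,234,190,272),qd=(223,115,243,133),qc=(250,118,282,140)),
'side':dict(rd=(206,304,228,326),rc=(230,270,267,305),qd=(161,155,180,169),qc=(186,141,215,162))}
for n in B:
    for k in B[n]:
        c,w=inlay(S[n],B[n][k]); print(n,k,c.round(1),np.round(w,1))
K={'scene':dict(tall_ring=((165,160,195,198),'g',.06,.027,.027),low_ring=((262,184,294,214),'g',.032,.031,.031),short=((204,157,227,198),'dark',.09,.004,.022),tall=((222,160,252,220),'dark',.14,.004,.029)),
'side':dict(tall_ring=((174,214,203,248),'g',.06,.027,.027),low_ring=((257,184,284,212),'g',.032,.031,.031),short=((206,194,229,228),'dark',.09,.004,.022),tall=((236,183,263,234),'dark',.14,.004,.029))}
for n in K:
    s=S[n]
    for k,(b,kind,h,rt,rb) in K[n].items():
        c=blob(s,b,kind,h); t=c[c[:,1]<c[:,1].min()+.3].mean(0); q=c[c[:,1]>c[:,1].max()-.3].mean(0)
        T=on(s,*t,h); Q=on(s,*q,0); d=lambda P:(lambda v:v/np.linalg.norm(v))((P-s['pose'][:3,3])*[1,1,0])
        print(n,k,t.round(1),q.round(1),'top',((T-d(T)*rt)*1000).round(0)[:2],'bot',((Q+d(Q)*rb)*1000).round(0)[:2], 'w',np.ptp(c[:,0]).round(1))
E
```

```text
scene rd [ 444.2 -283.7] [34.3 35.7]
scene rc [ 533.4 -238.8] [69.5 69.8]
scene qd [432.5 247.5] [32.5 34.1]
scene qc [534.1 268.9] [68.9 76.5]
side rd [ 433.2 -284.6] [ 8.  19.3]
side rc [ 516.4 -267.5] [6.0000e-01 1.6158e+03]
side qd [431.4 247.7] [29.3 31. ]
side qc [541.7 234.8] [1.3 4.4]
scene tall_ring [179.  162.8] [178.9 193.2] top [440. -34.] bot [425. -37.] w 24.0
scene low_ring [277.5 185.8] [277.5 211.9] top [679.  20.] bot [681.  25.] w 25.2
scene short [211.1 162.8] [214.6 194.2] top [517. -10.] bot [513.  -2.] w 16.5
scene tall [228.2 167. ] [237.  216.7] top [591. -54.] bot [598. -37.] w 22.2
side tall_ring [188.6 215.7] [190.  244.4] top [439. -39.] bot [427. -33.] w 22.5
side low_ring [270.4 184.7] [270.6 207.3] top [678.  20.] bot [681.  23.] w 21.5
side short [221.  204.3] [217.1 224.8] top [526. -30.] bot [514.   3.] w 14.5
side tall [256.8 194. ] [249.8 229.9] top [612. -66.] bot [599. -35.] w 19.2
```

```bash
cat >> h.py <<'E'
from scipy.spatial.transform import Rotation as Rn
def go(x,y,z):
    "tool-frame shift in cm from present pose to a world TCP position in mm"
    st=r.get_state(); R=Rn.from_quat(st['eef_rot']); d=np.array([x,y,z])/1000-st['tool_pos']
    return (R.inv().apply(d)*100).round(2)
def ang():
    y=Rn.from_quat(r.get_state()['eef_rot']).as_matrix()[:,1]; return np.degrees(np.arctan2(y[1],y[0])).round(1)
E
python3 -c "
from h import *
print(go(520,0,300),ang())"
```

```text
[-50.44 -49.86  -9.61] 76.0
```

>>> carry_out(rows=[[[-50.4,-49.9,-9.6],[0,0,-34],0],[[-50.4,-49.9,-9.6],[0,0,-34],0],[[-50.4,-49.9,-9.6],[0,0,-34],0],[[-50.4,-49.9,-9.6],[0,0,-34],0],[[-50.4,-49.9,-9.6],[0,0,-34],0],[[-50.4,-49.9,-9.6],[0,0,-34],0],[[-50.4,-49.9,-9.6],[0,0,-34],0],[[-50.4,-49.9,-9.6],[0,0,-34],0],[[-50.4,-49.9,-9.6],[0,0,-34],0],[[-50.4,-49.9,-9.6],[0,0,-34],0],[[-50.4,-49.9,-9.6],[0,0,-34],0],[[-50.4,-49.9,-9.6],[0,0,-34],0]])

```text
clock: 1.35
tool_pos: [0.4606, 0.0961, 0.2846]
eef_rot: [-0.173, 0.985, 0.0, 0.0]
contact_force: [0.8, 1.1, 0.9]
opening: 1.0
finger_force: 0.0
```

```bash
python3 -c "
from h import *
print(go(520,0,300),ang(),r.get_state()['clock'])"
```

```text
[ -2.3  -11.06  -1.54] 110.0 1.35
```

>>> carry_out(rows=[[[-2.3,-11.1,-1.5],[0,0,0],0],[[-2.3,-11.1,-1.5],[0,0,0],0],[[-2.3,-11.1,-1.5],[0,0,0],0],[[-2.3,-11.1,-1.5],[0,0,0],0],[[-2.3,-11.1,-1.5],[0,0,0],0]])

```text
clock: 1.85
tool_pos: [0.5186, 0.0034, 0.2989]
eef_rot: [-0.174, 0.985, 0.001, -0.001]
contact_force: [-0.0, 0.6, 0.4]
opening: 0.999
finger_force: 0.0
```

```bash
python3 -c "
from h import *
s=snap('wrist','w1.png'); print(go(520,0,300))
for n,p in dict(rd=(444,-283,18),rc=(533,-239,18),qd=(432,247,18),qc=(534,269,18),tr=(433,-36,60),lr=(680,22,32),sm=(514,0,90),tm=(598,-36,140)).items(): print(n,np.round(proj(s,np.array(p)/1000)))
"
```

```text
[-0.01 -0.44 -0.1 ]
rd [54. 11.]
rc [76. 94.]
qd [437. 148.]
qc [416. 217.]
tr [245.  74.]
lr [226. 253.]
sm [250. 152.]
tm [193. 221.]
```

View pics/w1.png

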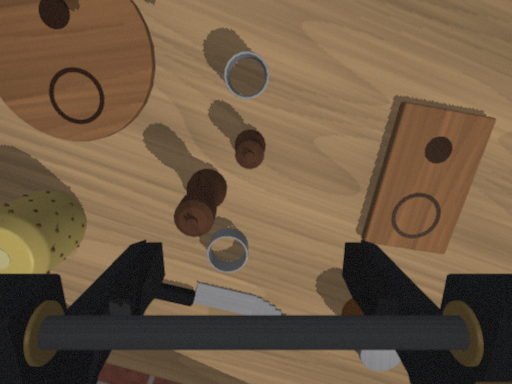

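The wrist view shows all the targets where I predicted them: round disc (54,11), circle (77,95), rectangular-board disc (438,150) and circle (416,215). The tall ring rim is at (246,74), the short mill top at (251,152), the tall mill top at (194,218) and the low ring at (228,250). I'll refine from here.

```bash
python3 - <<'E'
from m import *
s=load('w1')
for k,b in dict(rd=(32,0,78,34),rc=(44,62,110,128),qd=(420,132,458,167),qc=(385,188,446,243)).items():
    c,w=inlay(s,b); print(k,c.round(1),np.round(w,1))
def grey(b,zs):
    c=blob(s,b,'g',0); u=(c.min(0)+c.max(0))/2
    print(b,'bbox',c.min(0).round(1),c.max(0).round(1))
    e=cv2.fitEllipse(c.astype(np.float32)); print(np.round(e[0],1),np.round(e[1],1))
    for z in zs: print(z,(on(s,*e[0],z)*1000).round(1))
grey((215,45,280,105),(.03,.06)); grey((200,222,255,278),(.016,.032))
I=s['image'][40:280,140:290]; cv2.imwrite('pics/w1c.png',cv2.resize(I[:,:,::-1],None,fx=2.5,fy=2.5,interpolation=cv2.INTER_CUBIC))
E
```

```text
rd [ 444.3 -279.9] [32.9 50.3]
rc [ 534.7 -237.8] [71.7 71.9]
qd [433.3 249.5] [37.  37.3]
qc [531.8 267.6] [70.6 71.1]
(215, 45, 280, 105) bbox [223.1  50.6] [268.9  98.9]
[246.1  74.7] [45.3 48.2]
0.03 [433.  -35.1  30. ]
0.06 [433.8 -34.4  60. ]
(200, 222, 255, 278) bbox [206.1 227.1] [247.6 272.4]
[227.4 250. ] [41.7 45.8]
0.016 [682.2  23.2  16. ]
0.032 [674.   21.6  32. ]
```

View pics/w1c.png

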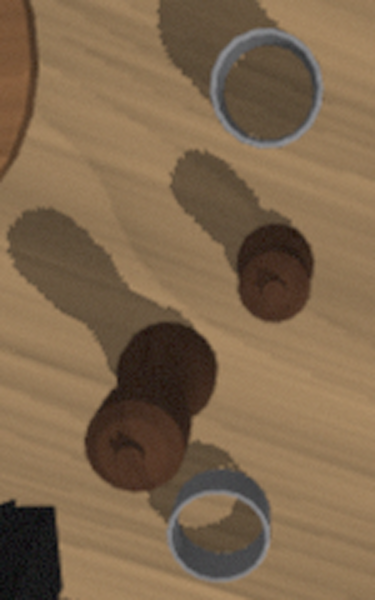

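The crop shows the tall mill head centred at crop (137,441), the short mill head at (273,286) and the low ring rim at (219,534). I'll cast those rays at their heights.

```bash
python3 - <<'E'
from h import *
s=load('w1')
for k,u,v,z in (('tm',194.4,216,.126),('sm',249.2,154.2,.077),('lr',227.4,253.4,.032)): print(k,(on(s,u,v,z)*1000).round(1))
print(go(597,-36,180), go(597,-36,90),ang())
E
```

```text
tm [598.  -36.8 126. ]
sm [5.188e+02 5.000e-01 7.700e+01]
lr [679.3  23.5  32. ]
[-6.01 -6.49 11.89] [-6.02 -6.51 20.89] 110.2
```

>>> carry_out(rows=[[[-6.1,-6.55,8],[0,0,0],0],[[-6.1,-6.55,8],[0,0,0],0],[[-6.1,-6.55,8],[0,0,0],0],[[-6.1,-6.55,8],[0,0,0],0],[[-6.1,-6.55,13],[0,0,0],0],[[-6.1,-6.55,17],[0,0,0],0],[[-6.1,-6.55,20.5],[0,0,0],0],[[-6.1,-6.55,20.5],[0,0,0],0],[[-6.1,-6.55,20.5],[0,0,0],0]])

```text
clock: 2.8
tool_pos: [0.5992, -0.037, 0.0959]
eef_rot: [-0.175, 0.985, 0.0, 0.0]
contact_force: [0.6, 0.3, 0.3]
opening: 1.005
finger_force: 0.0
```

>>> carry_out(rows=[[[0,0,0],[0,0,0],0.7],[[0,0,0],[0,0,0],0.7],[[0,0,0],[0,0,0],0.7],[[0,0,0],[0,0,0],0.7],[[0,0,0],[0,0,0],0.7],[[0,0,0],[0,0,0],0.7],[[0,0,0],[0,0,0],0.7],[[0,0,0],[0,0,0],0.7]], newtons=25)

```text
clock: 3.6
tool_pos: [0.5998, -0.0393, 0.0952]
eef_rot: [-0.173, 0.985, -0.0, 0.001]
contact_force: [-2.1, -0.8, 9.3]
opening: 0.371
finger_force: 19.5
```

```bash
python3 -c "
from h import *
s=r.get_state();print(s['opening'],s['finger_force'],s['tool_pos'],go(598,-36.5,180),go(444.2,-283.5,200),go(444.2,-283.5,112))"
```

```text
0.37077580392715603 19.525068383663893 [ 0.59976127 -0.03928938  0.09524068] [ 0.06  0.32 -8.48] [ 22.95 -17.66 -10.48] [ 22.95 -17.65  -1.68]
```

The opening of 0.37 (33 mm) doesn't match the 46 mm head, so I'll look before lifting.

```bash
python3 -c "
from h import *
a=snap('scene','s2.png')['image'][120:250,140:310];b=snap('side','d2.png')['image'][120:250,160:330]
cv2.imwrite('pics/c2.png',cv2.resize(np.hstack([a,b])[:,:,::-1],None,fx=2.35,fy=2.35,interpolation=cv2.INTER_CUBIC));s=r.get_state();print(s['opening'],s['finger_force'],s['contact_force'],s['tool_pos'])"
```

```text
0.36652486558059494 19.579956829547882 [-1.07276634 -0.72372403  9.37162784] [ 0.59982442 -0.03927506  0.09547121]
```

View pics/c2.png

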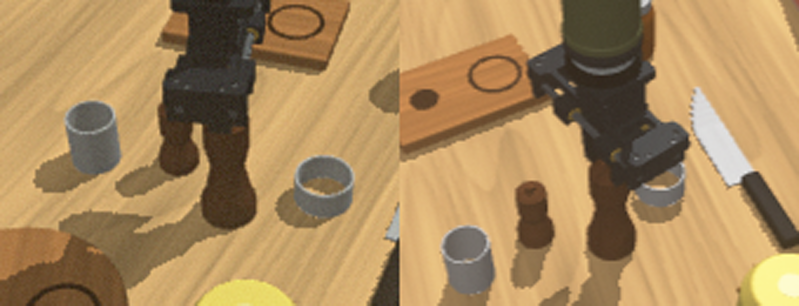

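It looks upright and held at the head, and the gripper's opening may simply not be linear. I'll make a small test lift.

>>> carry_out(rows=[[[0,0,-1],[0,0,0],0.8],[[0,0,-2],[0,0,0],0.8],[[0,0,-3],[0,0,0],0.8],[[0,0,-4],[0,0,0],0.8],[[0,0,-4],[0,0,0],0.8],[[0,0,-4],[0,0,0],0.8]], newtons=30)

```text
clock: 4.3
tool_pos: [0.5993, -0.0391, 0.1345]
eef_rot: [-0.173, 0.985, -0.0, 0.0]
contact_force: [-0.5, 0.3, 0.3]
opening: 0.199
finger_force: 0.0
```

```bash
python3 -c "
from h import *
a=snap('scene','s3.png')['image'][80:230,140:290];b=snap('side','d3.png')['image'][110:260,170:320]
cv2.imwrite('pics/c3.png',cv2.resize(np.hstack([a,b])[:,:,::-1],None,fx=2.65,fy=2.65,interpolation=cv2.INTER_CUBIC));s=r.get_state();print(s['opening'],s['finger_force'],s['contact_force'],s['tool_pos'],s['moment'])"
```

```text
0.19643281263729362 0.0 [ 0.10411114 -0.98150314 -1.19252676] [ 0.59884679 -0.03908738  0.13388373] [ 0.03279969 -0.00762367 -0.01047521]
```

View pics/c3.png

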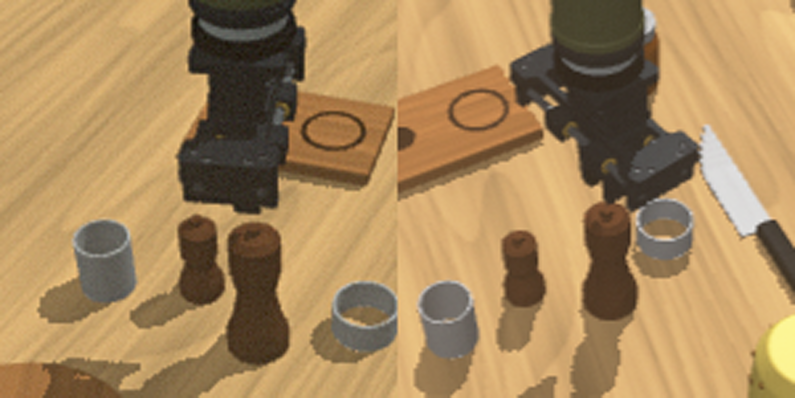

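It slipped: the mill still stands upright, at scene crop (254,235), with the gripper to its upper left. I'll triangulate the mill head and check where the TCP projects.

```bash
python3 - <<'E'
from m import *
S={'scene':load('s3'),'side':load('d3')}
st=r.get_state(); t=st['tool_pos']
for n in S: print(n,'tcp at',np.round(proj(S[n],t),1),'mill pred head',np.round(proj(S[n],(.598,-.0365,.126)),1), 'foot',np.round(proj(S[n],(.598,-.0365,0)),1))
w=snap('wrist','w3.png'); print('wrist tcp',np.round(proj(w,t),1),'head',np.round(proj(w,(.598,-.0365,.126)),1))
a=cv2.resize(w['image'],None,fx=.8,fy=.8)[:,:,::-1]
b=cv2.resize(S['scene']['image'][110:220,190:290],None,fx=2.79,fy=2.79,interpolation=cv2.INTER_CUBIC)[:,:,::-1]
cv2.imwrite('pics/c4.png',np.hstack([a,b[:a.shape[0]]]))
E
```

```text
scene tcp at [234.8 167.3] mill pred head [235.1 169.2] foot [236.8 207.8]
side tcp at [248.5 190.3] mill pred head [248.  191.7] foot [249.3 221.8]
wrist tcp [251.2 227.5] head [255.6 222.5]
```

View pics/c4.png

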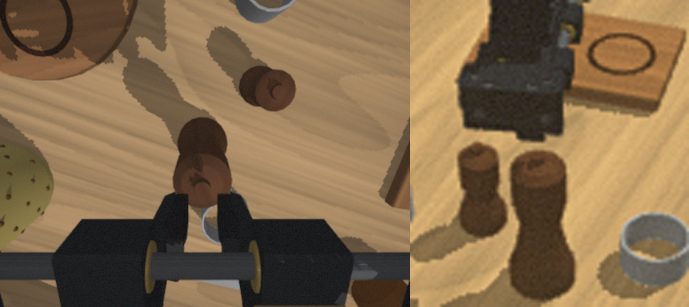

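The wrist view shows the fingertips ending at about (256,244), with the mill head at (254,225). In the scene view the fingertips end near (235,159), which is not at the reported TCP. I'll triangulate the fingertips from both views.

```bash
python3 - <<'E'
from h import *
def tri(*obs):
    A=np.zeros((3,3));b=np.zeros(3)
    for s,u,v in obs:
        o,d=ray(s,u,v); d=d/np.linalg.norm(d); M=np.eye(3)-np.outer(d,d); A+=M;b+=M@o
    p=np.linalg.solve(A,b); return (p*1000).round(0),[np.round(np.array(proj(s,p))-[u,v],1) for s,u,v in obs]
a,b,w=load('s3'),load('d3'),load('w3')
print(tri((a,235,159.5),(b,252,188.5)))
print(tri((a,236.6,169),(b,248.5,191.5),(w,254,225)))
for s,bx,n in ((a,(195,110,265,185),'x'),(b,(215,150,285,215),'y')):
    u0,v0,u1,v1=bx; I=cv2.resize(s['image'][v0:v1,u0:u1],None,fx=5.6,fy=5.6,interpolation=cv2.INTER_CUBIC)
    I=cv2.convertScaleAbs(I,alpha=1.8,beta=15); globals()[n]=I[:364]
cv2.imwrite('pics/c5.png',np.hstack([x,y])[:,:,::-1]); print(x.shape,y.shape)
E
```

```text
(array([604., -52., 161.]), [array([-1.3,  2.5]), array([-0.2, -2.4])])
(array([600., -36., 126.]), [array([-0.6,  0.3]), array([ 0.2, -0.2]), array([1.2, 0.8])])
(364, 392, 3) (364, 392, 3)
```

View pics/c5.png

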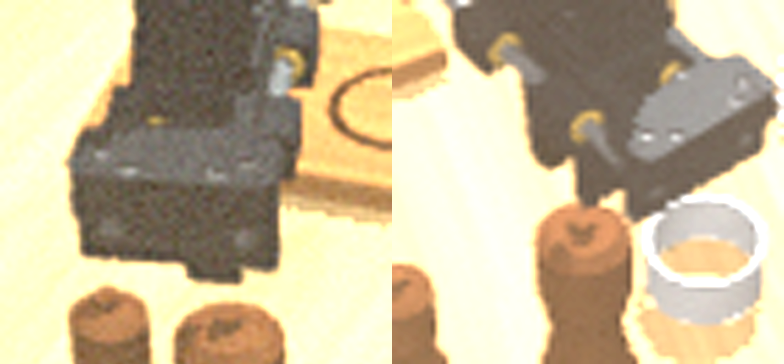

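```bash
python3 - <<'E'
from h import *
a,b=load('s3'),load('d3'); w=load('w3')
def tri(*obs):
    A=np.zeros((3,3));q=np.zeros(3)
    for s,u,v in obs:
        o,d=ray(s,u,v); d=d/np.linalg.norm(d); M=np.eye(3)-np.outer(d,d); A+=M;q+=M@o
    p=np.linalg.solve(A,q); return (p*1000).round(0),[np.round(np.array(proj(s,p))-[u,v],1) for s,u,v in obs]
for u in (232,233.4,236): print(tri((a,u,160),(b,257.5,188.4)))
t=r.get_state()['tool_pos']
for z in (0,.01,.02,.03): 
  print(z,[np.round(proj(s,t+[0,0,z]),1) for s in (a,b,w)])
# camera pose in tool frame at w3 versus start
R=Rn.from_quat(r.get_state()['eef_rot']).as_matrix(); print(R.T@(w['pose'][:3,3]-t), (R.T@w['pose'][:3,:3]).round(3))
s0=load('wrist0');R0=Rn.from_quat([.122064,.992522,-.0007,0]).as_matrix();print(R0.T@(s0['pose'][:3,3]-[.15139,.60585,.20319]))
E
```

```text
(array([611., -75., 182.]), [array([-1.,  2.]), array([-0.2, -1.9])])
(array([612., -72., 179.]), [array([-1.1,  2.3]), array([-0.2, -2.2])])
(array([614., -65., 173.]), [array([-1.4,  2.8]), array([-0.2, -2.7])])
0 [array([234.8, 167.4]), array([248.5, 190.3]), array([251.2, 227.4])]
0.01 [array([234.6, 163.9]), array([248.4, 187.6]), array([251.1, 234.5])]
0.02 [array([234.5, 160.5]), array([248.3, 185. ]), array([251. , 242.4])]
0.03 [array([234.3, 156.9]), array([248.2, 182.2]), array([251. , 251.2])]
[ 0.07905317  0.0008258  -0.18158476] [[-0.     0.951  0.309]
 [ 1.     0.001 -0.002]
 [-0.002  0.309 -0.951]]
[ 0.07974145  0.00137323 -0.18142709]
```

```bash
python3 - <<'E'
from h import *
print(r.grip_point_offset,[x for x in dir(r) if not x.startswith('_')])
w=load('w1'); st=[.5186,.0034,.2989]; R=Rn.from_quat([-.174,.985,.001,-.001]).as_matrix()
# expected open fingertips: inner edges at y=+-44mm, pad +-9mm in x, for several z offsets back
for back in (0,.01,.02,.03,.04): print(back,[np.round(proj(w,np.array(st)+R@[.009,y,-back])) for y in(-.044,.044,-.0615,.0615)])
E
```

```text
0.0187 ['Unreachable', 'finish_job', 'get_state', 'grip_point_offset', 'snapshot']
0 [array([175., 213.]), array([327., 213.]), array([145., 213.]), array([357., 213.])]
0.01 [array([171., 220.]), array([331., 220.]), array([140., 220.]), array([362., 220.])]
0.02 [array([167., 227.]), array([335., 227.]), array([134., 227.]), array([368., 227.])]
0.03 [array([162., 235.]), array([340., 235.]), array([127., 235.]), array([375., 235.])]
0.04 [array([157., 244.]), array([345., 244.]), array([119., 244.]), array([382., 244.])]
```

The evidence agrees: the fingertips end about 3 cm short of the reported TCP along z. I'll regrasp lower, staying safe under either reading, and use the opening as the check.

>>> carry_out(rows=[[[0,0,0],[0,0,0],0],[[0,0,0],[0,0,0],0],[[0,0,0],[0,0,0],0],[[0,0,0],[0,0,0],0],[[0,0.2,0],[0,0,0],0],[[0,0.25,2],[0,0,0],0],[[0,0.25,4],[0,0,0],0],[[0,0.25,5.3],[0,0,0],0],[[0,0.25,5.3],[0,0,0],0]])

```text
clock: 5.35
tool_pos: [0.5969, -0.0366, 0.0796]
eef_rot: [-0.174, 0.985, 0.0, -0.002]
contact_force: [-0.8, 0.1, -0.0]
opening: 0.99
finger_force: 0.0
```

>>> carry_out(rows=[[[0,0,0],[0,0,0],0.6],[[0,0,0],[0,0,0],0.6],[[0,0,0],[0,0,0],0.6],[[0,0,0],[0,0,0],0.6],[[0,0,0],[0,0,0],0.6],[[0,0,0],[0,0,0],0.6]], newtons=10)

```text
clock: 5.95
tool_pos: [0.5987, -0.0371, 0.0816]
eef_rot: [-0.173, 0.985, -0.0, 0.0]
contact_force: [0.8, -1.2, 1.1]
opening: 0.514
finger_force: 10.0
```

The opening is 0.514, or 45 mm, so the head is held and the fingertips are about 33 mm above the reported TCP. I'll go 12 mm deeper, regrip and lift.

>>> carry_out(rows=[[[0,0,0],[0,0,0],0.2],[[0,0,0],[0,0,0],0.2],[[0,0,0.6],[0,0,0],0.2],[[0,0,1.2],[0,0,0],0.2],[[0,0,1.2],[0,0,0],0.2],[[0,0,1.2],[0,0,0],0.6],[[0,0,1.2],[0,0,0],0.6],[[0,0,1.2],[0,0,0],0.6],[[0,0,1.2],[0,0,0],0.6],[[0,0,1.2],[0,0,0],0.6],[[0,0,1.2],[0,0,0],0.6]], newtons=25)

```text
clock: 7.05
tool_pos: [0.5987, -0.037, 0.0695]
eef_rot: [-0.173, 0.985, -0.0, 0.0]
contact_force: [0.3, -0.2, 0.9]
opening: 0.517
finger_force: 24.9
```

>>> carry_out(rows=[[[0,0,-1.5],[0,0,0],0.65],[[0,0,-3],[0,0,0],0.65],[[0,0,-5],[0,0,0],0.65],[[0,0,-7],[0,0,0],0.65],[[0,0,-8.5],[0,0,0],0.65],[[0,0,-8.5],[0,0,0],0.65]])

```text
clock: 7.65
tool_pos: [0.5997, -0.0362, 0.1569]
eef_rot: [-0.174, 0.985, -0.0, 0.002]
contact_force: [0.6, -0.1, -1.6]
opening: 0.513
finger_force: 24.9
```

```bash
python3 -c "
from h import *
s=r.get_state();print(s['opening'],s['contact_force'],s['tool_pos'],go(444.2,-283.5,155),go(444.2,-283.5,92))"
```

```text
0.5134165077575195 [ 0.63671492 -0.11023355 -1.58436027] [ 0.59974533 -0.03620003  0.1569119 ] [ 23.07 -17.92   0.11] [ 23.1  -17.92   6.41]
```

>>> carry_out(rows=[[[2.3,-1.8,0],[0,0,0],0.65],[[5,-3.9,0],[0,0,0],0.65],[[8,-6.2,0],[0,0,0],0.65],[[11,-8.5,0],[0,0,0],0.65],[[14,-10.9,0],[0,0,0],0.65],[[17,-13.2,0],[0,0,0],0.65],[[20,-15.5,0],[0,0,0],0.65],[[22,-17.1,0],[0,0,0],0.65],[[23.1,-17.9,0],[0,0,0],0.65],[[23.1,-17.9,2],[0,0,0],0.65],[[23.1,-17.9,4],[0,0,0],0.65],[[23.1,-17.9,4],[0,0,0],0.65]])

```text
clock: 8.85
tool_pos: [0.4411, -0.2819, 0.1122]
eef_rot: [-0.174, 0.985, 0.002, -0.002]
contact_force: [0.3, 0.1, -2.6]
opening: 0.514
finger_force: 24.9
```

```bash
python3 -c "
from m import *
s=snap('wrist','w4.png')
st=r.get_state();print(st['tool_pos'],st['contact_force'],go(444.2,-283.5,88))
print(np.round(proj(s,(.4442,-.2835,.018)),1))
cv2.imwrite('pics/c6.png',np.hstack([s['image'],snap('scene','s4.png')['image'][150:342,60:260].repeat(2,0).repeat(2,1)[:,:288]])[:,:,::-1])
"
```

```text
[ 0.44206187 -0.28226467  0.11338463] [-0.18315854  0.072969   -2.62911468] [-0.16 -0.2   2.54]
[248.1 186.4]
```

View pics/c6.png

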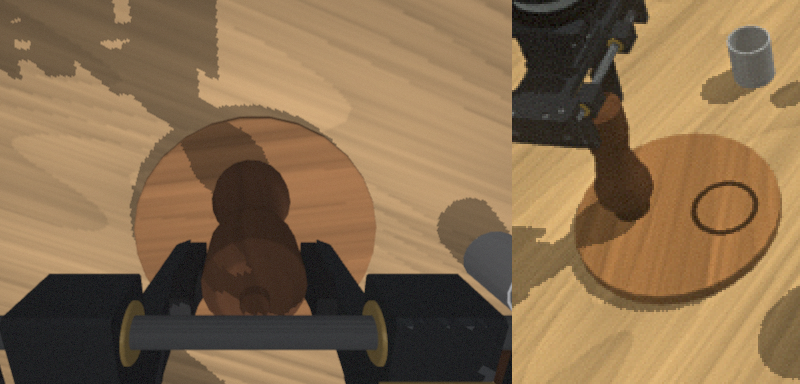

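The wrist view shows the foot at about (251,198) and the knob at (254,299). The scene view suggests the mill leans in the grip. I'll compare with projections of an upright mill.

```bash
python3 - <<'E'
from h import *
w,a=load('w4'),load('s4')
for z in (.044,.109,.135,.184): print(z,np.round(proj(w,(.4421,-.2823,z))),np.round(proj(a,(.4421,-.2823,z))))
print(ang())
st=r.get_state(); R=Rn.from_quat(st['eef_rot']).as_matrix()
g=st['tool_pos']+R@[0,0,-.05]
for t in (-20,-10,10,20):   # mill leaning about the closing axis through the grip
    T=R@Rn.from_euler('y',t,degrees=True).as_matrix()
    f=g+T@[0,0,.115]; k=g+T@[0,0,-.025]; print(t,'foot',np.round(proj(w,f)),np.round(proj(a,f)),'knob',np.round(proj(w,k)),np.round(proj(a,k)))
E
```

```text
0.044 [250. 194.] [117. 245.]
0.109 [250. 227.] [109. 225.]
0.135 [250. 246.] [106. 216.]
0.184 [249. 304.] [ 99. 199.]
110.1
-20 foot [250. 247.] [134. 243.] knob [247. 291.] [ 95. 197.]
-10 foot [249. 221.] [125. 244.] knob [247. 303.] [ 97. 197.]
10 foot [249. 172.] [107. 242.] knob [247. 323.] [101. 197.]
20 foot [249. 147.] [ 97. 240.] knob [248. 330.] [103. 198.]
```

The observed foot and knob match an upright mill to about 2°, so the lean was only perspective. I'll set it down.

>>> carry_out(rows=[[[-0.15,-0.2,0.8],[0,0,0],0.65],[[-0.15,-0.2,1.6],[0,0,0],0.65],[[-0.15,-0.2,2.1],[0,0,0],0.65],[[-0.15,-0.2,2.4],[0,0,0],0.65],[[-0.15,-0.2,2.6],[0,0,0],0.65],[[-0.15,-0.2,2.6],[0,0,0],0.65],[[-0.15,-0.2,2.6],[0,0,0],0.65]])

```text
clock: 9.65
tool_pos: [0.4446, -0.2852, 0.0884]
eef_rot: [-0.173, 0.985, -0.0, 0.0]
contact_force: [0.3, -0.0, -2.1]
opening: 0.51
finger_force: 24.9
```

```bash
python3 -c "
from h import *
s=r.get_state();print(s['contact_force'],s['tool_pos'],go(444.2,-283.5,88))"
```

```text
[ 0.28918077 -0.0335271  -2.14860773] [ 0.44460239 -0.28523869  0.08836087] [-0.02  0.18  0.04]
```

>>> carry_out(rows=[[[0,0.15,0],[0,0,0],0.65],[[0,0.15,0.15],[0,0,0],0.65],[[0,0.15,0.15],[0,0,0],0.65],[[0,0.15,0.15],[0,0,0],0.65]])

```text
clock: 10.05
tool_pos: [0.4444, -0.2837, 0.0873]
eef_rot: [-0.174, 0.985, -0.0, 0.0]
contact_force: [-1.0, -0.1, 5.5]
opening: 0.514
finger_force: 24.8
```

>>> carry_out(rows=[[[0,0,0],[0,0,0],0.45],[[0,0,0],[0,0,0],0.4],[[0,0,0],[0,0,0],0.2],[[0,0,0],[0,0,0],0],[[0,0,0],[0,0,0],0],[[0,0,-2],[0,0,0],0],[[0,0,-6],[0,0,0],0],[[0,0,-10],[0,0,0],0],[[0,0,-12],[0,0,0],0],[[0,0,-12],[0,0,0],0]])

```text
clock: 11.05
tool_pos: [0.446, -0.2847, 0.2096]
eef_rot: [-0.173, 0.985, -0.002, 0.003]
contact_force: [0.7, -0.8, -1.3]
opening: 0.998
finger_force: 0.0
```

```bash
python3 -c "
from h import *
s=r.get_state();print(s['tool_pos'],go(680,23,200),go(680,23,60),go(680,23,-22))
w=snap('wrist','w5.png');snap('scene','s5.png')
print('head expect',np.round(proj(w,(.4442,-.2835,.144)),1))
cv2.imwrite('pics/c7.png',np.hstack([w['image'],load('s5')['image'][150:342,60:204].repeat(2,0).repeat(2,1)])[:,:,::-1])
"
```

```text
[ 0.44596288 -0.28465307  0.20963814] [-32.49  20.93   1.01] [-32.43  21.    15.  ] [-32.4   21.04  23.2 ]
head expect [254.  191.7]
```

View pics/c7.png

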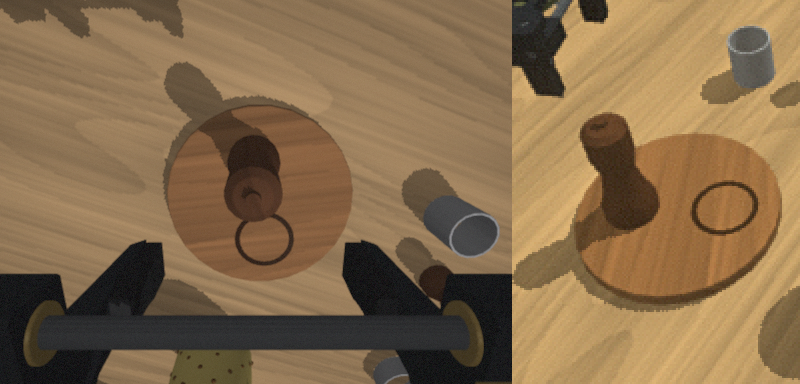

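The mill stands upright, with its head at wrist (253,193) against an expected (254,192). The circle inlay is visible at (264,240). Next is the low ring.

>>> carry_out(rows=[[[-32.45,21,1],[0,0,0],0],[[-32.45,21,1],[0,0,0],0],[[-32.45,21,1],[0,0,0],0],[[-32.45,21,1],[0,0,0],0],[[-32.45,21,1],[0,0,0],0],[[-32.45,21,1],[0,0,0],0],[[-32.45,21,1],[0,0,0],0],[[-32.45,21,1],[0,0,0],0],[[-32.45,21,1],[0,0,0],0],[[-32.45,21,6],[0,0,0],0],[[-32.45,21,9],[0,0,0],0],[[-32.45,21,9],[0,0,0],0]])

```text
clock: 12.35
tool_pos: [0.6719, 0.0224, 0.1104]
eef_rot: [-0.173, 0.985, -0.0, -0.007]
contact_force: [-0.2, -0.2, -0.4]
opening: 1.003
finger_force: 0.0
```

```bash
python3 -c "
from m import *
w=snap('wrist','w6.png')
print(go(680,23,60),go(680,23,-20))
c=blob(w,(150,60,350,250),'g',0); e=cv2.fitEllipse(c.astype(np.float32)); print(np.round(e,1) if 0 else e, c.min(0),c.max(0), np.round([proj(w,(.68,.023,z)) for z in(0,.016,.032)],1))
for y,n in ((np.array([u-.5 for u in (0,)]),0),): pass
print(inlay(load('w5'),(232,220,298,268)))
"
```

```text
[-0.57 -0.2   5.35] [-0.63 -0.21 13.35]
((248.00550842285156, 196.24697875976562), (74.5198745727539, 78.48497009277344), 179.2097930908203) [210.125 156.375] [285.375 234.875] [[248.9 188.4]
 [248.8 193.5]
 [248.6 199.2]]
(array([ 536.60845947, -236.96086121]), (63.61708068847656, 68.65267944335938))
```

>>> carry_out(rows=[[[-0.6,-0.2,4],[0,0,0],0],[[-0.6,-0.2,8],[0,0,0],0],[[-0.6,-0.2,11],[0,0,0],0],[[-0.6,-0.2,12],[0,0,0],0],[[-0.6,-0.2,12.7],[0,0,0],0],[[-0.6,-0.2,13.1],[0,0,0],0],[[-0.6,-0.2,13.4],[0,0,0],0],[[-0.6,-0.2,13.4],[0,0,0],0]])

```text
clock: 13.2
tool_pos: [0.6844, 0.0247, -0.0162]
eef_rot: [-0.173, 0.985, -0.0, 0.001]
contact_force: [0.1, 0.4, -0.0]
opening: 0.997
finger_force: 0.0
```

>>> carry_out(rows=[[[0,0,0],[0,0,0],0.5],[[0,0,0],[0,0,0],0.5],[[0,0,0],[0,0,0],0.5],[[0,0,0],[0,0,0],0.5],[[0,0,0],[0,0,0],0.5],[[0,0,0],[0,0,0],0.5],[[0,0,0],[0,0,0],0.5]], newtons=15)

```text
clock: 13.9
tool_pos: [0.6839, 0.0244, -0.0169]
eef_rot: [-0.173, 0.985, -0.0, 0.0]
contact_force: [-0.1, -0.4, 2.8]
opening: 0.691
finger_force: 14.9
```

>>> carry_out(rows=[[[0,0,-2],[0,0,0],0.55],[[0,0,-6],[0,0,0],0.55],[[0,0,-10],[0,0,0],0.55],[[0,0,-14],[0,0,0],0.55],[[0,0,-17],[0,0,0],0.55],[[0,0,-17.5],[0,0,0],0.55],[[0,0,-17.5],[0,0,0],0.55]])

```text
clock: 14.6
tool_pos: [0.684, 0.0248, 0.1593]
eef_rot: [-0.174, 0.985, 0.0, 0.001]
contact_force: [0.6, 0.3, -0.5]
opening: 0.695
finger_force: 14.9
```

```bash
python3 -c "
from m import *
s=r.get_state();print(s['opening'],s['contact_force'],s['tool_pos'],go(534.5,-238,155),go(534.5,-238,60))
a=load('scene0');print('pine',on(a,245,256,.128),on(a,244,303,0))
w=snap('wrist','w7.png')
c=blob(w,(150,60,350,330),'g',0); print(c.min(0),c.max(0))
R=Rn.from_quat(s['eef_rot']).as_matrix()
for x in (0,.004):print(x,[np.round(proj(w,s['tool_pos']+R@[x,0,-z]),1) for z in (.017,.049)],[np.round(proj(w,s['tool_pos']+R@[x+dx,0,-z]),1) for z,dx in ((.017,.031),(.049,.031),(.017,-.031),(.049,-.031))])
"
```

```text
0.6946134813162779 [ 0.55556787  0.25435823 -0.49322415] [0.68398878 0.02484214 0.1593465 ] [ 23.03 -19.59   0.39] [ 23.05 -19.59   9.89]
pine [ 0.72952236 -0.24083707  0.128     ] [ 0.73562006 -0.26134186  0.        ]
[149.625 180.375] [349.375 329.375]
0 [array([251. , 240.1]), array([250.7, 271.2])] [array([250.9, 185.1]), array([250.6, 206.4]), array([251.1, 289.6]), array([250.9, 328.2])]
0.004 [array([251. , 233.3]), array([250.7, 263.3])] [array([250.9, 177.6]), array([250.5, 197.4]), array([251.1, 283.5]), array([250.8, 321.2])]
```

>>> carry_out(rows=[[[2.5,-2.1,0],[0,0,0],0.55],[[6,-5.2,0],[0,0,0],0.55],[[9.5,-8.2,0],[0,0,0],0.55],[[13,-11.2,0],[0,0,0],0.55],[[16.5,-14.2,0],[0,0,0],0.55],[[20,-17.2,0],[0,0,0],0.55],[[22,-19,0],[0,0,0],0.55],[[22.75,-19.6,1],[0,0,0],0.55],[[22.75,-19.6,4],[0,0,0],0.55],[[22.75,-19.6,8],[0,0,0],0.55],[[22.75,-19.6,11],[0,0,0],0.55],[[22.75,-19.6,11],[0,0,0],0.55]])

```text
clock: 15.85
tool_pos: [0.5332, -0.2338, 0.0426]
eef_rot: [-0.175, 0.985, 0.003, -0.004]
contact_force: [-1.0, -0.1, -0.3]
opening: 0.688
finger_force: 14.9
```

```bash
python3 -c "
from m import *
s=r.get_state();print(s['contact_force'],s['tool_pos'],go(537,-237,2))
"
```

```text
[-1.00488287 -0.1222775  -0.27737901] [ 0.53324878 -0.23380846  0.04260626] [-0.27 -0.46  4.06]
```

>>> carry_out(rows=[[[0,0,1.5],[0,0,0],0.55],[[0,0,1.5],[0,0,0],0.55],[[0,0,1.5],[0,0,0],0.55],[[0,0,1.5],[0,0,0],0.55],[[0,0,1.5],[0,0,0],0.55]])

```text
clock: 16.35
tool_pos: [0.5374, -0.2376, 0.0337]
eef_rot: [-0.173, 0.985, -0.0, 0.001]
contact_force: [-0.7, -0.3, -0.5]
opening: 0.691
finger_force: 14.9
```

```bash
python3 -c "
from m import *
s=r.get_state();print(s['contact_force'],s['tool_pos'],go(537,-237,1))
"
```

```text
[-0.70877431 -0.33832794 -0.48162542] [ 0.53740179 -0.23759266  0.03374761] [0.02 0.07 3.27]
```

>>> carry_out(rows=[[[0,0.05,1],[0,0,0],0.55],[[0,0.05,2],[0,0,0],0.55],[[0,0.05,2.7],[0,0,0],0.55],[[0,0.05,3.1],[0,0,0],0.55],[[0,0.05,3.35],[0,0,0],0.55],[[0,0.05,3.35],[0,0,0],0.55],[[0,0.05,3.35],[0,0,0],0.55],[[0,0.05,3.35],[0,0,0],0.55]])

```text
clock: 17.15
tool_pos: [0.536, -0.2365, 0.0002]
eef_rot: [-0.173, 0.985, 0.0, -0.0]
contact_force: [-4.5, 1.0, 10.9]
opening: 0.692
finger_force: 14.9
```

```bash
python3 -c "
from m import *
s=r.get_state();print(s['contact_force'],s['tool_pos'],go(537,-237,1))
"
```

```text
[-4.53007036  0.99589802 10.9496621 ] [ 5.36016089e-01 -2.36490663e-01  2.47164801e-04] [-0.08 -0.08 -0.08]
```

>>> carry_out(rows=[[[0,0,-0.05],[0,0,0],0.3],[[0,0,-0.05],[0,0,0],0.2],[[0,0,-0.05],[0,0,0],0.1],[[0,0,-0.05],[0,0,0],0],[[0,0,-0.05],[0,0,0],0],[[0,0,-3],[0,0,0],0],[[0,0,-8],[0,0,0],0],[[0,0,-13],[0,0,0],0],[[0,0,-17],[0,0,0],0],[[0,0,-17],[0,0,0],0],[[0,0,-17],[0,0,0],0]])

```text
clock: 18.25
tool_pos: [0.5368, -0.2372, 0.1699]
eef_rot: [-0.173, 0.985, -0.001, 0.001]
contact_force: [-1.1, -0.8, 0.1]
opening: 0.997
finger_force: 0.0
```

```bash
python3 -c "
from m import *
s=r.get_state();print(s['tool_pos'],go(517,0,170),go(517,0,90),go(517,0,15))
w=snap('wrist','w8.png')
print(np.round([proj(w,(.5345,-.238,z)) for z in(.018,.05)],1))
cv2.imwrite('pics/c8.png',w['image'][:,:,::-1])
"
```

```text
[ 0.53681479 -0.23716987  0.16992572] [-6.23 22.97 -0.03] [-6.22 22.98  7.97] [-6.22 22.99 15.47]
[[251.9 165.4]
 [251.8 173.2]]
```

View pics/c8.png

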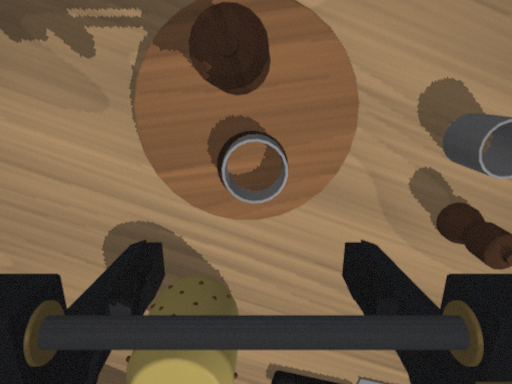

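The ring sits on the circle, with its rim at (254.5,170) against an expected (251.8,173). That may be a few mm off, so I'll measure it.

```bash
python3 - <<'E'
from m import *
w=load('w8')
c=blob(w,(205,115,305,215),'g',0)
# ring rim: outer contour below/at sides is the upper rim; lower half of the contour
cs=c[c[:,1]>172]; print('lower',cs.max(0),cs.min(0),len(cs),'all',c.min(0),c.max(0))
P=np.array([on(w,*q,.05)[:2] for q in cs])*1000
A=np.c_[2*P,np.ones(len(P))]; x=np.linalg.lstsq(A,(P**2).sum(1),rcond=None)[0]; print('rim centre',x[:2],'r',np.sqrt(x[2]+x[:2]@x[:2]))
h=cv2.cvtColor(w['image'],cv2.COLOR_RGB2HSV); print(h[120:146,250,2],h[135:200,215,2][::3]); print(h[160:176,210:224,2])
E
python3 - <<'E'
from m import *
import cv2
w=load('w8'); I=cv2.resize(w['image'][115:225,200:305],None,fx=5,fy=5,interpolation=cv2.INTER_CUBIC)
cv2.imwrite('pics/c9.png',cv2.convertScaleAbs(I,alpha=1.6,beta=0)[:,:,::-1])
E
```

```text
lower [287.375 202.875] [220.625 172.125] 362 all [220.375 132.875] [287.375 202.875]
rim centre [ 531.88851166 -236.53936505] r 31.052714222972913
[ 81  81  83  85  83  86  82  81  78  81  66  40  32  36  61  74  74  77
  75 115 137 136 131 129 129 129] [ 82  78  78  77  82  84  82  81  79  78  87 143 142 130 134 140 137 132
 134 125 126 126]
[[118 104  78  78  75  77  73  53  34  37  33  36  41  90]
 [116  93  76  77  78  75  71  55  33  35  35  34  43  97]
 [112  91  77  78  79  78  71  54  37  34  33  36  56 106]
 [125 115 103  96  78  81  73  48  32  33  29  41  78 121]
 [128 131 132 122 100  86  77  51  32  35  34  33  89 135]
 [134 136 135 133 120  87  75  50  36  34  28  44  97 137]
 [140 139 138 139 134 106  80  43  35  36  34  54 103 140]
 [145 145 146 144 144 133 106  62  36  31  41  69 112 141]
 [143 146 145 143 148 143 125  79  38  32  37  83 124 142]
 [144 146 148 145 145 148 133  90  41  33  32  86 133 144]
 [148 147 147 148 142 147 141 109  39  34  33  77 127 142]
 [147 145 142 142 141 142 139 116  47  40  41  70 118 143]
 [137 137 136 135 136 132 135 111  56  50  47  71 115 143]
 [133 132 131 133 129 132 128 114  71  50  52  68 111 142]
 [129 131 132 129 130 130 131 116  77  50  49  69 111 140]
 [132 131 128 133 129 131 130 125  93  46  44  64 108 142]]
```

View pics/c9.png

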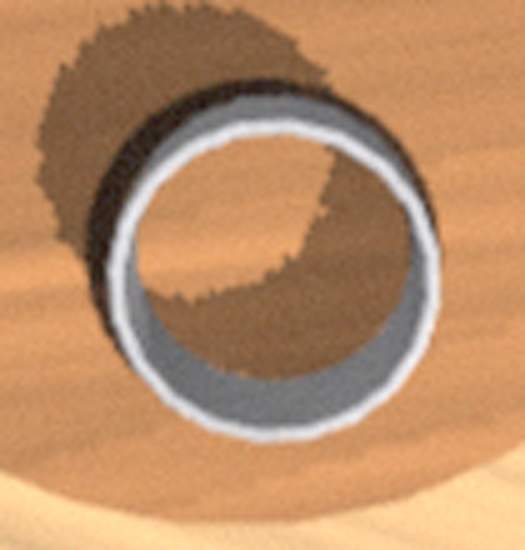

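The ring is about 2.5 mm off the circle centre and lies well inside the outline, so I'll leave it. Next is the short mill.

>>> carry_out(rows=[[[-6.2,23,0],[0,0,0],0],[[-6.2,23,0],[0,0,0],0],[[-6.2,23,0],[0,0,0],0],[[-6.2,23,0],[0,0,0],0],[[-6.2,23,0],[0,0,0],0],[[-6.2,23,2],[0,0,0],0],[[-6.2,23,4],[0,0,0],0],[[-6.2,23,4],[0,0,0],0],[[-6.2,23,4],[0,0,0],0]])

```text
clock: 19.2
tool_pos: [0.5152, 0.0003, 0.1282]
eef_rot: [-0.173, 0.985, 0.0, -0.002]
contact_force: [0.0, 0.2, -0.2]
opening: 0.998
finger_force: 0.0
```

```bash
python3 - <<'E'
from m import *
w=snap('wrist','w9.png'); print(np.round([proj(w,(.517,0,z)) for z in (0,.062,.077)],1), go(517,0,17))
c=blob(w,(190,100,320,230),'dark',0); print(c.min(0),c.max(0))
b=c[c[:,1]>c[:,1].max()-30]; P=np.array([on(w,*q,.077)[:2] for q in b])*1000
A=np.c_[2*P,np.ones(len(P))]; x=np.linalg.lstsq(A,(P**2).sum(1),rcond=None)[0]; print('head',x[:2],'r',np.sqrt(x[2]+x[:2]@x[:2]))
E
```

```text
[[250.6 175.7]
 [250.3 195.6]
 [250.2 201.9]] [-0.11 -0.06 11.19]
[225.125 154.625] [273.625 226.375]
head [5.19078126e+02 1.22731370e-01] r 17.383277536101062
```

>>> carry_out(rows=[[[-0.2,0,3],[0,0,0],0],[[-0.2,0,6],[0,0,0],0],[[-0.2,0,9],[0,0,0],0],[[-0.2,0,10.5],[0,0,0],0],[[-0.2,0,11.1],[0,0,0],0],[[-0.2,0,11.1],[0,0,0],0],[[-0.2,0,11.1],[0,0,0],0]])

```text
clock: 19.95
tool_pos: [0.519, 0.0011, 0.0192]
eef_rot: [-0.173, 0.985, 0.0, 0.001]
contact_force: [-0.0, 0.7, 0.8]
opening: 0.996
finger_force: 0.0
```

>>> carry_out(rows=[[[0,0,0],[0,0,0],0.7],[[0,0,0],[0,0,0],0.7],[[0,0,0],[0,0,0],0.7],[[0,0,0],[0,0,0],0.7],[[0,0,0],[0,0,0],0.7],[[0,0,0],[0,0,0],0.7],[[0,0,0],[0,0,0],0.7],[[0,0,0],[0,0,0],0.7]], newtons=22)

```text
clock: 20.75
tool_pos: [0.5182, 0.001, 0.0183]
eef_rot: [-0.173, 0.985, -0.0, 0.0]
contact_force: [0.8, -0.5, 1.4]
opening: 0.4
finger_force: 21.8
```

```bash
python3 -c "
from m import *
s=r.get_state();print(s['opening'],s['contact_force'],s['tool_pos'],go(433.2,249,115),go(433.2,249,50))
"
```

```text
0.40020405101884227 [ 0.80934538 -0.52288924  1.39777944] [0.51819643 0.00104326 0.01826621] [-0.48 26.21 -9.68] [-0.48 26.21 -3.18]
```

>>> carry_out(rows=[[[0,0,-2],[0,0,0],0.75],[[0,0,-5],[0,0,0],0.75],[[0,0,-8],[0,0,0],0.75],[[-0.1,2,-9],[0,0,0],0.75],[[-0.2,5,-9],[0,0,0],0.75],[[-0.2,9,-9],[0,0,0],0.75],[[-0.3,13,-9],[0,0,0],0.75],[[-0.4,17,-9],[0,0,0],0.75],[[-0.4,21,-9],[0,0,0],0.75],[[-0.5,24,-9],[0,0,0],0.75],[[-0.5,26,-9],[0,0,0],0.75],[[-0.5,26.2,-9],[0,0,0],0.75]])

```text
clock: 21.95
tool_pos: [0.4318, 0.2527, 0.1083]
eef_rot: [-0.176, 0.984, 0.001, -0.0]
contact_force: [0.1, -0.5, -1.0]
opening: 0.401
finger_force: 21.8
```

>>> carry_out(rows=[[[0,0,3],[0,0,0],0.75],[[0,0,5],[0,0,0],0.75],[[0,0,5],[0,0,0],0.75],[[0,0,5],[0,0,0],0.75],[[0,0,5],[0,0,0],0.75]])

```text
clock: 22.45
tool_pos: [0.4341, 0.2489, 0.0592]
eef_rot: [-0.173, 0.985, 0.0, 0.001]
contact_force: [0.1, 0.4, -1.1]
opening: 0.4
finger_force: 21.8
```

```bash
python3 -c "
from m import *
s=r.get_state();print(s['opening'],s['contact_force'],s['tool_pos'],go(433.2,249,36))
"
```

```text
0.4000795222289052 [ 0.05239394  0.40979941 -1.12023036] [0.4340907  0.24885286 0.05915687] [0.08 0.04 2.32]
```

>>> carry_out(rows=[[[0.1,0.05,1],[0,0,0],0.75],[[0.1,0.05,1.8],[0,0,0],0.75],[[0.1,0.05,2.2],[0,0,0],0.75],[[0.1,0.05,2.4],[0,0,0],0.75],[[0.1,0.05,2.4],[0,0,0],0.75],[[0.1,0.05,2.4],[0,0,0],0.75]])

```text
clock: 23.05
tool_pos: [0.4327, 0.2475, 0.0351]
eef_rot: [-0.173, 0.985, -0.001, 0.0]
contact_force: [-0.6, -4.2, 11.8]
opening: 0.397
finger_force: 22.0
```

>>> carry_out(rows=[[[0,0.1,-0.15],[0,0,0],0.75],[[0,0.1,-0.15],[0,0,0],0.75],[[0,0.1,-0.1],[0,0,0],0.5],[[0,0.1,-0.1],[0,0,0],0.3],[[0,0.1,-0.1],[0,0,0],0.1],[[0,0.1,-0.1],[0,0,0],0],[[0,0.1,-0.1],[0,0,0],0],[[0,0.1,-3],[0,0,0],0],[[0,0.1,-7],[0,0,0],0],[[0,0.1,-11],[0,0,0],0],[[0,0.1,-11],[0,0,0],0],[[0,0.1,-11],[0,0,0],0]])

```text
clock: 24.25
tool_pos: [0.4324, 0.2503, 0.145]
eef_rot: [-0.173, 0.985, 0.0, 0.001]
contact_force: [-0.7, -0.8, 0.0]
opening: 1.001
finger_force: 0.0
```

```bash
python3 - <<'E'
from m import *
s=r.get_state();print(s['tool_pos'],go(433.3,-35,145),go(433.3,-35,-10))
w=snap('wrist','w10.png')
c=blob(w,(190,60,330,240),'dark',0); print(c.min(0),c.max(0),np.round([proj(w,(.4332,.249,z)) for z in (.018,.095)],1))
b=c[c[:,1]>c[:,1].max()-30]; P=np.array([on(w,*q,.095)[:2] for q in b])*1000
A=np.c_[2*P,np.ones(len(P))]; x=np.linalg.lstsq(A,(P**2).sum(1),rcond=None)[0]; print('head',x[:2],'r',np.sqrt(x[2]+x[:2]@x[:2]))
print(inlay(w,(205,200,300,285)))
E
```

```text
[0.43235406 0.25027979 0.14496885] [  9.65 -26.85  -0.03] [  9.68 -26.85  15.47]
[189.625 103.375] [322.625 222.375] [[250.  174.1]
 [249.3 200.4]]
head [431.94120329 251.62951139] r 17.37030703863282
(array([465.84213257, 264.03222656]), (25.231992721557617, 49.30992126464844))
```

View pics/w10.png

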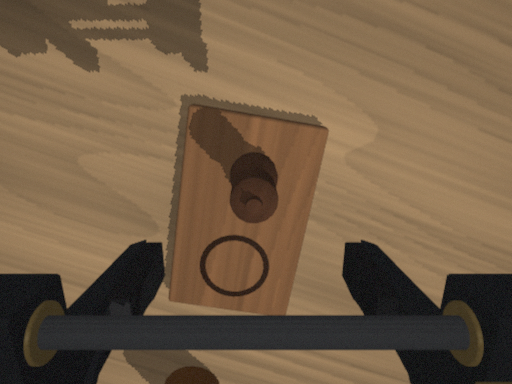

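The short mill is upright with its head at (253,200), over the disc. The circle at (234,265) is clear. Next is the tall ring.

>>> carry_out(rows=[[[9.65,-26.85,0],[0,0,0],0],[[9.65,-26.85,0],[0,0,0],0],[[9.65,-26.85,0],[0,0,0],0],[[9.65,-26.85,0],[0,0,0],0],[[9.65,-26.85,0],[0,0,0],0],[[9.65,-26.85,0],[0,0,0],0],[[9.65,-26.85,2],[0,0,0],0],[[9.65,-26.85,4],[0,0,0],0],[[9.65,-26.85,4],[0,0,0],0],[[9.65,-26.85,4],[0,0,0],0],[[9.65,-26.85,4],[0,0,0],0]])

```text
clock: 25.4
tool_pos: [0.4329, -0.0347, 0.1045]
eef_rot: [-0.174, 0.985, 0.0, -0.0]
contact_force: [0.2, -0.1, 0.7]
opening: 0.999
finger_force: 0.0
```

```bash
python3 - <<'E'
from m import *
w=snap('wrist','w11.png'); print(go(433.3,-35,-10),'circle',inlay(load('w10'),(196,230,272,300)))
c=blob(w,(190,90,320,260),'g',0); print(c.min(0),c.max(0))
b=c[c[:,1]>c[:,1].max()-35]; P=np.array([on(w,*q,.06)[:2] for q in b])*1000
A=np.c_[2*P,np.ones(len(P))]; x=np.linalg.lstsq(A,(P**2).sum(1),rcond=None)[0]; print('rim',x[:2],'r',np.sqrt(x[2]+x[:2]@x[:2]))
E
```

```text
[ 0.   -0.03 11.47] circle (array([532.33306885, 266.73171997]), (71.73518371582031, 71.84351348876953))
[213.625 152.375] [288.625 238.875]
rim [434.62211303 -34.24843452] r 26.679458722185096
```

>>> carry_out(rows=[[[-0.1,0,3],[0,0,0],0],[[-0.1,0,6],[0,0,0],0],[[-0.1,0,9],[0,0,0],0],[[-0.1,0,10.7],[0,0,0],0],[[-0.1,0,11.4],[0,0,0],0],[[-0.1,0,11.4],[0,0,0],0],[[-0.1,0,11.4],[0,0,0],0]])

```text
clock: 26.15
tool_pos: [0.4301, -0.0354, -0.007]
eef_rot: [-0.175, 0.985, -0.001, -0.007]
contact_force: [-0.7, -0.4, 0.5]
opening: 1.001
finger_force: 0.0
```

>>> carry_out(rows=[[[0,0,0],[0,0,0],0.6],[[0,0,0],[0,0,0],0.6],[[0,0,0],[0,0,0],0.6],[[0,0,0],[0,0,0],0.6],[[0,0,0],[0,0,0],0.6],[[0,0,0],[0,0,0],0.6],[[0,0,0],[0,0,0],0.6]], newtons=15)

```text
clock: 26.85
tool_pos: [0.4293, -0.0359, -0.007]
eef_rot: [-0.174, 0.985, -0.0, -0.007]
contact_force: [-0.0, -0.5, 5.3]
opening: 0.602
finger_force: 14.9
```

```bash
python3 -c "
from m import *
s=r.get_state();print(s['opening'],s['contact_force'],s['tool_pos'],go(532,267.2,110),go(532,267.2,9))
"
```

```text
0.6022154482807195 [-0.02302268 -0.53078634  5.28181628] [ 0.42928383 -0.03587649 -0.00702993] [-19.87  24.97 -11.94] [-20.02  24.95  -1.84]
```

>>> carry_out(rows=[[[0,0,-2],[0,0,0],0.65],[[0,0,-5],[0,0,0],0.65],[[0,0,-9],[0,0,0],0.65],[[0,0,-12],[0,0,0],0.65],[[0,0,-12],[0,0,0],0.65],[[0,0,-12],[0,0,0],0.65],[[0,0,-12],[0,0,0],0.65]])

```text
clock: 27.55
tool_pos: [0.4299, -0.0357, 0.1116]
eef_rot: [-0.174, 0.985, 0.0, -0.009]
contact_force: [-0.9, 1.3, -0.8]
opening: 0.607
finger_force: 14.8
```

```bash
python3 -c "
from m import *
s=r.get_state();print(s['opening'],s['tool_pos'],s['eef_rot'],go(527,265.5,110),go(527,265.5,12))
w=snap('wrist','w12.png'); c=blob(w,(200,60,300,330),'g',0); c=c[c[:,1]<250]; print(c.min(0),c.max(0))
R=Rn.from_quat(s['eef_rot']).as_matrix()
for x in (0,-.005):print(x,[np.round(proj(w,s['tool_pos']+R@[x+.027,0,-z]),1) for z in (.007,.067)])
"
```

```text
0.6065006176931115 [ 0.42987143 -0.03570286  0.11159311] [-1.74223457e-01  9.84665689e-01  1.41548167e-04 -8.92454832e-03] [-19.46  24.96  -0.1 ] [-19.63  24.93   9.7 ]
[200.625 197.375] [299.375 249.875]
0 [array([251. , 187.1]), array([250.3, 233. ])]
-0.005 [array([251. , 195.8]), array([250.4, 245.1])]
```

>>> carry_out(rows=[[[-2,2.5,0],[0,0,0],0.65],[[-5,6.4,0],[0,0,0],0.65],[[-8,10.3,0],[0,0,0],0.65],[[-11,14.1,0],[0,0,0],0.65],[[-14,18,0],[0,-1,0],0.65],[[-17,21.8,0],[0,-1,0],0.65],[[-19,24.4,0],[0,-1,0],0.65],[[-19.4,24.9,0],[0,-1,0],0.65],[[-19.4,24.9,0],[0,-1,0],0.65],[[-19.4,24.9,0],[0,-1,0],0.65],[[-19.4,24.9,0],[0,-1,0],0.65]])

```text
clock: 28.7
tool_pos: [0.5272, 0.2625, 0.1097]
eef_rot: [-0.173, 0.985, 0.0, -0.0]
contact_force: [0.1, 0.7, 0.2]
opening: 0.602
finger_force: 14.8
```

```bash
python3 -c "
from m import *
s=r.get_state();print(s['opening'],s['tool_pos'],s['eef_rot'],go(527,265.5,50),go(527,265.5,12))
w=snap('wrist','w13.png'); c=blob(w,(218,60,285,330),'g',0); print(c.min(0),c.max(0))
"
```

```text
0.6023097407693029 [0.52724796 0.262457   0.10971301] [-1.73379063e-01  9.84855092e-01  3.83372694e-04 -2.76078455e-05] [-0.08  0.29  5.97] [-0.08  0.29  9.77]
[217.625 262.375] [284.375 329.375]
```

>>> carry_out(rows=[[[-0.1,0.3,2],[0,0,0],0.65],[[-0.1,0.3,5],[0,0,0],0.65],[[-0.1,0.3,7.5],[0,0,0],0.65],[[-0.1,0.3,8.5],[0,0,0],0.65],[[-0.1,0.3,9.2],[0,0,0],0.65],[[-0.1,0.3,9.6],[0,0,0],0.65],[[-0.1,0.3,9.7],[0,0,0],0.65],[[-0.1,0.3,9.7],[0,0,0],0.65],[[-0.1,0.3,9.7],[0,0,0],0.65]])

```text
clock: 29.65
tool_pos: [0.5281, 0.2688, 0.0142]
eef_rot: [-0.174, 0.985, 0.002, 0.001]
contact_force: [-0.2, 0.2, -1.6]
opening: 0.603
finger_force: 14.8
```

>>> carry_out(rows=[[[0,0,0],[0,0,0],0.65],[[0,0,0],[0,0,0],0.65],[[0,0,0],[0,0,0],0.65]])

```text
clock: 29.95
tool_pos: [0.5277, 0.2686, 0.0136]
eef_rot: [-0.174, 0.985, 0.002, 0.001]
contact_force: [-0.0, 0.1, -1.3]
opening: 0.599
finger_force: 14.8
```

```bash
python3 -c "
from m import *
s=r.get_state();print(s['contact_force'],s['tool_pos'],s['eef_rot'],go(527,265.5,10))
"
```

```text
[-0.0326974   0.09521011 -1.34177816] [0.5276754  0.26857434 0.01364289] [-1.74217589e-01  9.84705269e-01  1.69368582e-03  9.47276952e-04] [ 0.17 -0.27  0.36]
```

>>> carry_out(rows=[[[0.1,-0.25,0],[0,0,0],0.65],[[0.1,-0.25,0.1],[0,0,0],0.65],[[0.1,-0.25,0.25],[0,0,0],0.65],[[0.1,-0.25,0.35],[0,0,0],0.65],[[0.1,-0.25,0.35],[0,0,0],0.65],[[0.1,-0.25,0.35],[0,0,0],0.65]])

```text
clock: 30.55
tool_pos: [0.5282, 0.2658, 0.0109]
eef_rot: [-0.174, 0.985, 0.001, 0.002]
contact_force: [-0.4, -2.3, 7.4]
opening: 0.601
finger_force: 14.9
```

Touchdown at the expected height. I'll release and retreat.

>>> carry_out(rows=[[[0,0,-0.05],[0,0,0],0.35],[[0,0,-0.05],[0,0,0],0.2],[[0,0,-0.05],[0,0,0],0.1],[[0,0,-0.05],[0,0,0],0],[[0,0,-0.05],[0,0,0],0],[[0,0,-3],[0,0,0],0],[[0,0,-8],[0,0,0],0],[[0,0,-13],[0,0,0],0],[[0,0,-18],[0,0,0],0],[[0,0,-20],[0,0,0],0],[[0,0,-20],[0,0,0],0],[[0,0,-20],[0,0,0],0]])

```text
clock: 31.75
tool_pos: [0.5272, 0.2646, 0.2095]
eef_rot: [-0.174, 0.985, 0.001, 0.001]
contact_force: [-0.9, -0.3, -0.2]
opening: 0.997
finger_force: 0.0
```

```bash
python3 - <<'E'
from m import *
def circ(w,b,z,kind):
    P=np.array([on(w,*q,z)[:2] for q in b])*1000
    A=np.c_[2*P,np.ones(len(P))]; x=np.linalg.lstsq(A,(P**2).sum(1),rcond=None)[0]; return x[:2].round(1),np.sqrt(x[2]+x[:2]@x[:2]).round(1)
w=snap('wrist','w14.png'); s=snap('scene','s14.png'); d=snap('side','d14.png')
u,v=np.array(proj(w,(.532,.267,.078))).astype(int); print('exp rim',u,v)
c=blob(w,(u-45,max(v-60,0),u+45,v+45),'g',0); print('ring rim',circ(w,c[c[:,1]>v+3],.078,0), c.min(0),c.max(0))
a=w['image'][60:320,100:420]; b=s['image'][90:320,70:320]; e=d['image'][120:350,140:290]
b=cv2.resize(b,None,fx=260/230,fy=260/230)
e=cv2.resize(e,None,fx=260/230,fy=260/230)
cv2.imwrite('pics/c14.png',np.hstack([a,b,e])[:,:,::-1]); print(a.shape,b.shape,e.shape)
E
```

```text
exp rim 251 177
ring rim (array([532.1, 268.5]), np.float64(26.6)) [225.125 141.375] [281.125 204.375]
(260, 320, 3) (260, 283, 3) (260, 170, 3)
```

View pics/c14.png

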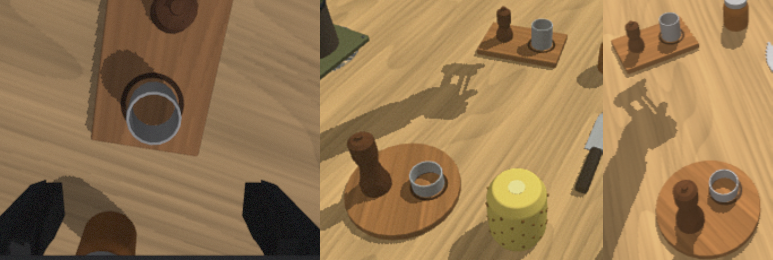

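The last picture shows all four pieces upright on their inlays, with the tall ring within 1.5 mm of its circle. The jar, pineapple and knife are untouched and the gripper is clear, so I'm handing in.

```bash
python3 -c "
from plant import r
print(r.finish_job())"
```

```text
the job is handed in; nothing more can be done
None
```

Both station boards are made up and handed in at about 32 s: all four pieces stand on their inlays, within about 3 mm of centre where I measured, and I never touched the pineapple, jar or knife.

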